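# Hold the cassette bath lid open at 50 degrees

### The arm

A 7-joint arm with a two-finger parallel gripper is mounted at the origin on the work surface. World frame = base frame: x ahead of the robot, y to its left, z up, the work surface at z = 0. Lengths are in m, angles in rad, forces in N, time in s.
With the tool pointing down it reaches from about 0.4 to 0.875 m from the base axis. Payload 19.3 kg.
Tool frame: the origin (TCP) lies midway between the tips of the shut fingers; the grasp point (between the pads) lies 19 mm behind it (bot.pinch_z is the distance from the TCP to the grasp point, in m); z points along the fingers, y is the line along which they close (so a half turn about z gives the same grasp; the last joint's range is limited). The gripper opens to 85 mm and grips with 20 to 120 N. Pads are 22 mm wide; open, the fingers measure 114 mm over their backs; the gripper's body (76 mm by 85 mm) begins 54 mm behind the grasp point. The pads swing forward as they close: fully open they stand 13 mm farther back than shut.
Start: joints at [1.084, 0.521, -0.036, 1.599, 0.021, 1.021, -0.113], TCP at [0.253, -0.571, 0.231] pointing down, gripper open.
Joint ranges: [-2.91, 2.91], [-0.3, 2.13], [-1.5, 1.42], [0.17, 2.43], [-1.26, 4.41], [0.16, 1.93], [-2.52, 2.52]. Speed limits (rad/s): [1.89, 1.89, 2.39, 2.39, 3.01, 3.01, 3.01].

### API

Orientations are given as [roll, pitch, yaw] about the fixed x, y, z axes, in that order (R = Rz(yaw) Ry(pitch) Rx(roll)).
In Python, from workcell import observe, viewer, bot gives the robot as it stands. The module is installed in compiled form; this text tells all that it offers.
- The arm moves only by the tool play_rows, never from a script. Its argument "motion" is a list of rows, each a list of 7 numbers: the shift along the tool's x, y, z in cm, then the turn, a rotation vector about the tool's x, y, z in rad, then the opening, from -1 (shut) to 1 (fully open), so that 0 is half open. A call has exactly 5 rows; each row is the pose to reach, as a shift and turn from the pose commanded when the call began, along the tool's axes at that moment; what a row does not reach only later rows make up. A row lasts 1/10 s, in which the tool goes at most 50 mm and 8.59 degrees, less where a joint would pass 70% of its speed; a pose out of reach is approached as far as the arm can. A call with a gripper value outside its range is refused whole. The fingers move at their own pace and stop on an object; "squeeze" is the grip in N (left out, the last holds). Time passes only in rows, so rows that repeat a pose let the fingers close, or fill a call up. It gives the time, the measured TCP pose, the force, the opening and the grip force at its end, in the units of the state.
- observe(): the state, without advancing time (a new reading comes with each control period).
- viewer.grab_frame(name): name is "side" or "top"; returns (picture, depth): 420x560x3 uint8, red, green, blue; 420x560 float32, m along the optical axis (not along the pixel's ray), 0 where there is no reading.
- viewer.camera_info(name): a dict with "fx", "fy", "cx", "cy" (pixels), "k1" (the pictures are not rectified: a ray, as slopes to the right and down, at radius r is drawn at 1 + k1 r^2 times it, then the intrinsics apply), "R" (3x3) and "t" (3): a world point X has camera coordinates R X + t. Camera axes: x right, y down, z forward; pixel columns grow to the right and rows downward; lengths in m; the calibration is good to about 2 mm. A picture is of the moment at which its call begins. camera_info takes no time and is no camera call.
- bot.job_done(): hands the job in; it is judged then, once.
The state is a dict: "clock": time; "qpos": joint angles; "qd": joint speeds; "joint_efforts": joint torques, N m; "position": TCP position; "tool_rot": TCP orientation; "force": force on the tool from outside, world axes, zero at the start; "moment": the same for the moment, N m; "grip_width": finger opening in m; "finger_force": force on a finger pad.
Only numpy, scipy, OpenCV 4.12 (cv2) and the standard library are available. Lean on these libraries where they do the work, as an engineer would, in place of code of your own. Each camera call takes 0.05 s, during which the arm holds its last target. There are 200 camera calls.

### The job

The cassette bath has a hinged lid that falls shut by itself, and a specimen pot has been left on top of it. Keeping the pot upright, move it to the perforated steel drain plate and set it down there, not dropped; then lift the lid to 50 degrees from closed (within 5 degrees), so that a colleague can reach in with forceps, hold it still there for at least three seconds, and finish while still holding it. Leave the flask, the dropper bottle and the cassette rack where they are.

Things in the scene. Friction and masses are not known exactly. Their poses are not given: they have to be found in the camera images.
- bath: The cassette bath: a white open-topped box fixed to the bench, 180 (x, front to back) x 220 (y) x 90 mm high, closed by an aluminium lid; a black display and a small grey dial on its front. Origin: centre of its underside, on the bench; its x axis points from the front to the back (the hinge side), y to the left seen from the front, z up. It stands left or right, the drain plate on the other side.
- lid (a joint): Angle of the bath's lid in rad: 0 closed, grows as the front edge rises, 1.9 at most; 50 degrees is 0.873. It starts closed. The lid is a plate 180 x 220 x 8 mm of 0.3 to 0.6 kg, on a free hinge along the bath's y axis at its back rim; it falls shut when let go anywhere below 80 degrees.
- lid_handle (a point): Middle of the lid's bar handle: a round dark steel bar 12 mm thick and 110 mm long, parallel to the bath's y axis, its middle line 40 mm above the lid's upper face on two posts, one at each end (98 mm free between them). It lies 30 mm behind the lid's front edge; 150 mm in front of the hinge line and 48 mm above it when closed. It turns with the lid; moves on an arc of 157 mm radius about lid_hinge.
- lid_hinge (a point): Middle of the lid's hinge line, at the bath's back top rim: 90 mm behind the bath's centre and 90.5 mm above the bench. The lid's underside lies at this height when closed.
- pot_center (a point): Centre (half-way up) of the specimen pot: an upright white screw-cap pot, 46 mm across up to 45 mm above its foot, narrowing above to a 42 mm cap, 75 mm high in all, about 0.08 to 0.17 kg, standing on the closed lid (its foot 98.5 mm above the bench), behind the bar handle. Its z axis is the pot's axis.
- plate_top (a point): Centre of the upper face of the drain plate: a flat stainless plate 180 x 180 mm, 15 mm thick, with rows of small dark holes, fixed to the bench. The holes are too shallow to catch anything. Axes along its edges, z up.
- plate: The same drain plate; origin at the centre of its underside.
- pot: The same specimen pot; origin at the centre of its foot.
- flask: Bystander: a conical glass flask, 84 mm across the foot, 130 mm high; origin at the centre of its foot.
- dropper: Bystander: a small orange dropper bottle, 40 mm across, 85 mm high; origin at the centre of its foot.
- rack: Bystander: a blue rack, 90 x 50 mm, with white cassettes standing in it, 50 mm high; origin at the centre of its underside.

How it is judged:
By the outcome, as a careful person would: the job done as asked, in the order asked, and still so for the second after the job is handed in, while the arm keeps its last pose, push and grip.
It also fails if it takes over 67 s, if anything falls off the work surface, if the arm or the gripper's body presses on something with over 40 N, if the wrist force passes 120 N, or if a joint passes its speed limit or range.

## Working session

There is one attempt and no reset: what is moved stays moved. The work goes in short steps, Python scripts to look and compute and a tool call to move; the robot and the scene stay as the last step left them, time stands still between calls to the robot, and variables do not carry over. Pictures are saved under pics/ and viewed, at most 10 in all, crops included, and the job is handed in when it is done.

Besides the shell and the picture viewer there is one more tool, called after "Request:" as a command line: name --pt "numbers of a row" for each row, then --argument value for the rest. play_rows: Moves the arm, as the interface text tells. Its arguments: {"type":"object","properties":{"motion":{"type":"array"},"squeeze":{"type":"number"}},"required":["motion"]}

```bash
mkdir -p pics; python3 - <<'E'
from workcell import observe, viewer, bot
import cv2,numpy as np
s=observe();print({k:np.round(v,3).tolist() for k,v in s.items()},bot.pinch_z)
for n in("side","top"):
    p,d=viewer.grab_frame(n);np.savez(f"f_{n}.npz",p=p,d=d)
    cv2.imwrite(f"pics/{n}0.png",p[:,:,::-1])
    c=viewer.camera_info(n);print({k:np.round(v,4).tolist() for k,v in c.items()})
E
```

```text
{'clock': 0.0, 'qpos': [1.084, 0.522, -0.036, 1.6, 0.021, 1.021, -0.113], 'qd': [-0.0, -0.001, -0.0, -0.001, 0.0, -0.0, 0.001], 'joint_efforts': [-0.0, -92.711, 1.98, -36.993, 0.018, 0.008, 0.0], 'position': [0.253, -0.571, 0.231], 'tool_rot': [-3.14, 0.0, 0.417], 'force': [0.606, -0.881, 0.887], 'moment': [-0.085, 0.004, 0.015], 'finger_force': 0.0, 'grip_width': 0.085} 0.0187
{'fx': 392.1772, 'fy': 392.1772, 'cx': 277.2213, 'cy': 209.4856, 'k1': -0.0818, 'R': [[0.9734, -0.2289, -0.0133], [-0.132, -0.5116, -0.849], [0.1875, 0.8282, -0.5282]], 't': [-0.6416, 0.1761, 1.1106]}
{'fx': 386.438, 'fy': 386.438, 'cx': 277.4331, 'cy': 215.5515, 'k1': -0.0104, 'R': [[-0.0028, -0.9999, 0.0108], [-0.9854, 0.001, -0.1701], [0.1701, -0.0111, -0.9854]], 't': [-0.0031, 0.6421, 1.2315]}
```

View pics/side0.png

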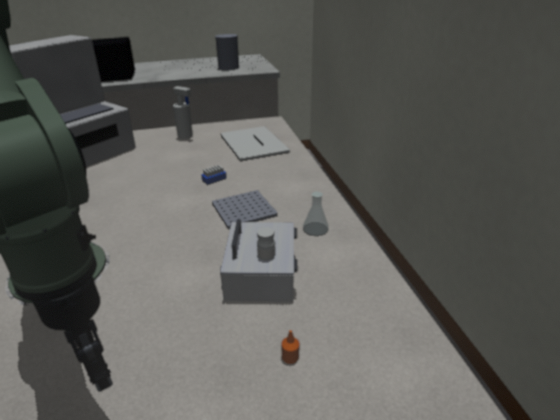

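View pics/top0.png

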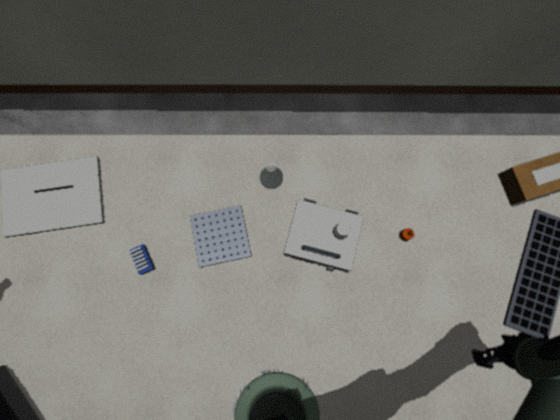

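The top view shows the lid near (324,235), the bar handle at (321,252), the pot at (340,231), the plate at (221,236), the flask at (271,177), the dropper at (407,235) and the rack at (142,260). In the side view the pot is at (266,243), the handle at (236,240) and the plate at (245,208).

```bash
cat > h.py <<'E'
import numpy as np, cv2
from workcell import viewer
def rays(n,uv):
    c=viewer.camera_info(n);K=np.array([[c['fx'],0,c['cx']],[0,c['fy'],c['cy']],[0,0,1]])
    s=cv2.undistortPoints(np.asarray(uv,float).reshape(-1,1,2),K,np.array([c['k1'],0,0,0])).reshape(-1,2)
    return np.c_[s,np.ones(len(s))],np.array(c['R']),np.array(c['t'])
def onplane(n,uv,z):
    s,R,t=rays(n,uv);d=s@R;o=-R.T@t
    return o+d*((z-o[2])/d[:,2])[:,None]
def tri(uv_side,uv_top):
    A=[];b=[]
    for n,uv in(("side",uv_side),("top",uv_top)):
        s,R,t=rays(n,[uv]);d=s[0]@R;d/=np.linalg.norm(d);P=np.eye(3)-np.outer(d,d);A.append(P);b.append(P@(-R.T@t))
    return np.linalg.lstsq(np.vstack(A),np.hstack(b),rcond=None)[0]
def cloud(n,d):
    v,u=np.indices(d.shape);s,R,t=rays(n,np.c_[u.ravel(),v.ravel()])
    return ((s*d.reshape(-1,1)-t)@R).reshape(*d.shape,3)
E
python3 - <<'E'
from h import *
np.set_printoptions(precision=4,suppress=True)
T=np.load('f_top.npz');S=np.load('f_side.npz')
X=cloud('top',T['d']);Y=cloud('side',S['d'])
def box(m,lab,P):
    uv=np.argwhere(m)[:,::-1];r=cv2.minAreaRect(P[m][:,:2].astype(np.float32));print(lab,m.sum(),'xyz med',np.median(P[m],0),'rect',np.array(r[0]),np.array(r[1]),r[2])
def roi(P,u0,u1,v0,v1):
    m=np.zeros(P.shape[:2],bool);m[v0:v1,u0:u1]=1;return m
R=roi(X,270,375,190,285);z=X[...,2]
box(R&(z>.088)&(z<.112),'lid',X);box(R&(z>.16)&(z<.19),'potcap',X)
g=cv2.cvtColor(T['p'],cv2.COLOR_RGB2GRAY)
box(roi(X,298,345,240,262)&(g<90),'handle dark',X)
box(R&(z>.125)&(z<.155),'handle z',X)
box(roi(X,185,260,200,275)&(z>.009)&(z<.025),'plate',X)
box(roi(X,255,290,160,195)&(z>.02),'flask',X)
zs=Y[...,2];R=roi(Y,215,302,215,300)
box(R&(zs>.16)&(zs<.19),'potcap side',Y)
box(R&(zs>.1)&(zs<.19)&roi(Y,255,280,225,262),'pot side',Y)
gs=cv2.cvtColor(S['p'],cv2.COLOR_RGB2GRAY)
box(roi(Y,230,245,218,262)&(gs<80),'handle side',Y)
out=np.hstack([cv2.resize(T['p'][190:285,275:375],None,fx=4,fy=4,interpolation=2),cv2.resize(S['p'][210:305,210:310],None,fx=4,fy=4,interpolation=2)])
cv2.imwrite('pics/crop0.png',out[:,:,::-1])
E
```

```text
lid 3536 xyz med [ 0.5747 -0.1461  0.099 ] rect [ 0.5799 -0.1534] [0.2204 0.1903] 75.04801177978516
potcap 160 xyz med [ 0.5813 -0.1998  0.1741] rect [ 0.5822 -0.2001] [0.0401 0.0405] 15.216659545898438
handle dark 196 xyz med [ 0.5112 -0.121   0.142 ] rect [ 0.4945 -0.0789] [0.0717 0.2163] 20.377851486206055
handle z 202 xyz med [ 0.523  -0.1543  0.1434] rect [ 0.53   -0.1569] [0.089  0.1349] 31.83855438232422
plate 2762 xyz med [0.5789 0.1916 0.0155] rect [0.5848 0.1916] [0.2138 0.1838] 12.832863807678223
flask 404 xyz med [0.7762 0.017  0.0625] rect [ 0.6227 -0.0033] [0.3922 0.0767] 7.258708477020264
potcap side 200 xyz med [ 0.5832 -0.2089  0.1737] rect [ 0.5835 -0.2013] [0.041  0.0397] 75.04031372070312
pot side 634 xyz med [ 0.5834 -0.2149  0.1416] rect [ 0.5972 -0.1466] [0.1617 0.0658] 76.56758117675781
handle side 187 xyz med [ 0.5142 -0.1612  0.1417] rect [ 0.4757 -0.5297] [0.8963 0.0253] 83.7526626586914
```

View pics/crop0.png

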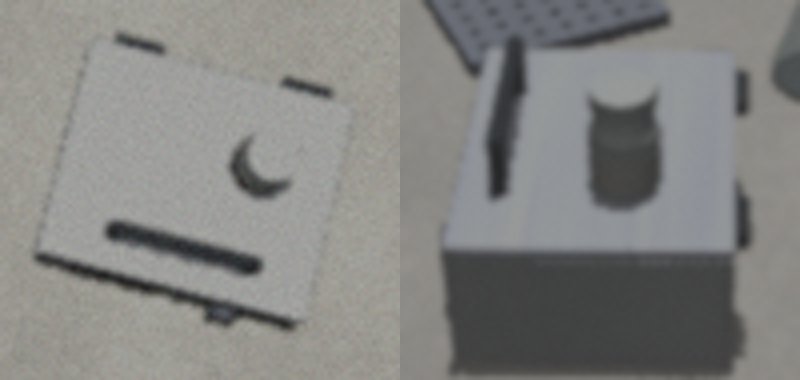

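The crop shows the lid's corners at about (299,200), (363,216), (350,271), (284,254) in the top view, the bar from (304,247) to (338,256), and the pot standing clear behind the bar. I'll compute bath yaw, handle and plate.

```bash
python3 - <<'E'
from h import *
np.set_printoptions(precision=4,suppress=True)
T=np.load('f_top.npz');S=np.load('f_side.npz')
g=cv2.GaussianBlur(cv2.cvtColor(T['p'],cv2.COLOR_RGB2GRAY),(3,3),0);m=np.zeros_like(g);m[243:260,299:343]=1
m=((g<100)&(m>0)).astype(np.uint8)
n,l,st,c=cv2.connectedComponentsWithStats(m);k=1+np.argmax(st[1:,4]);r=cv2.minAreaRect(np.argwhere(l==k)[:,::-1].astype(np.float32));print(st[k],r)
b=cv2.boxPoints(r);P=onplane('top',b,.1415);print(P)
e=[P[i]-P[(i+1)%4] for i in range(4)];L=max(e,key=np.linalg.norm);L*=np.sign(L[1]);yaw=np.arctan2(-L[0],L[1]);print('handle',P.mean(0),'yaw',yaw)
C=onplane('top',[(275+u/4,190+v/4) for u,v in[(95,38),(352,105),(300,325),(38,255)]],.0985);print('lid',C,C.mean(0))
d=C[0]-C[1];print('yaw',np.arctan2(-d[0],d[1]))
# triangulate handle ends (side crop px 498,190 near/right end ; 514,45 far end)
for s,t in(((210+(497-400)/4,210+145/4),(275+252/4,190+266/4)),((210+(515-400)/4,210+42/4),(275+114/4,190+230/4))):print('tri',tri(s,t))
# plate
hsv=cv2.cvtColor(T['p'],cv2.COLOR_RGB2HSV).astype(int);R=T['p'].astype(int)
q=np.zeros_like(g);q[195:280,180:265]=1;pm=((R[...,2]-R[...,0]>8)&(q>0)).astype(np.uint8);pm=cv2.morphologyEx(pm,cv2.MORPH_CLOSE,np.ones((5,5)));pm=cv2.morphologyEx(pm,cv2.MORPH_OPEN,np.ones((5,5)))
r=cv2.minAreaRect(np.argwhere(pm)[:,::-1].astype(np.float32));print('plate',r,onplane('top',[r[0]],.015),onplane('top',cv2.boxPoints(r),.015))
E
```

```text
[302 245  38  14 175] ((320.4769287109375, 251.58462524414062), (38.590553283691406, 4.73611307144165), 15.255118370056152)
[[ 0.5239 -0.0759  0.1415]
 [ 0.5379 -0.0799  0.1415]
 [ 0.5066 -0.1933  0.1415]
 [ 0.4927 -0.1891  0.1415]]
handle [ 0.5153 -0.1346  0.1415] yaw -0.2693362422145985
lid [[ 0.6873 -0.0731  0.0985]
 [ 0.6321 -0.2797  0.0985]
 [ 0.4566 -0.2316  0.0985]
 [ 0.512  -0.0258  0.0985]] [ 0.572  -0.1525  0.0985]
yaw -0.26138730183209413
tri [ 0.5035 -0.1892  0.1344]
tri [ 0.5309 -0.0832  0.139 ]
plate ((219.75025939941406, 235.7096405029297), (52.1610107421875, 52.69940185546875), 79.04593658447266) [[0.5797 0.1915 0.015 ]] [[0.6509 0.2987 0.015 ]
 [0.6857 0.1219 0.015 ]
 [0.5097 0.0862 0.015 ]
 [0.4765 0.2592 0.015 ]]
```

Request:
play_rows --pt "4.5 -2 -0.3 0 0 -0.09 1" --pt "9 -4.1 -0.6 0 0 -0.18 1" --pt "13.5 -6.1 -0.9 0 0 -0.27 1" --pt "18 -8.2 -1.2 0 0 -0.36 1" --pt "22.6 -10.2 -1.5 0 0 -0.45 1" --squeeze 35

```text
clock: 0.6
position: [0.419, -0.3852, 0.2463]
tool_rot: [-3.141, 0.0, 0.87]
force: [-0.1, -0.8, 0.3]
grip_width: 0.0851
finger_force: 0.0
```

```bash
cat > go.py <<'E'
import sys,numpy as np
from scipy.spatial.transform import Rotation as Ro
from workcell import observe
np.set_printoptions(precision=4,suppress=True)
# go.py x y z yaw tilt : TCP target; tilt = lean of the tool about bath y axis (rad, >0: fingers point forward)
s=observe();x,y,z,yaw,tilt=map(float,sys.argv[1:6])
R0=Ro.from_euler('xyz',s['tool_rot'])
R1=Ro.from_rotvec(-tilt*np.array([.262,.965,0]))*Ro.from_euler('xyz',[np.pi,0,yaw])
print('t',s['clock'],'pos',np.array(s['position']),'rot',np.array(s['tool_rot']),'F',np.array(s['force']),'w',s['grip_width'],s['finger_force'],'q',np.array(s['qpos']))
print('shift cm',R0.inv().apply(np.array([x,y,z])-s['position'])*100,'turn',(R0.inv()*R1).as_rotvec())
E
python3 go.py .583 -.2005 .26 1.306 0
```

```text
t 0.6 pos [ 0.419  -0.3852  0.2463] rot [-3.1413  0.0001  0.8702] F [-0.0658 -0.8352  0.2519] w 0.08511420885119594 0.0 q [ 0.7849  0.4219 -0.1988  1.7265  0.0962  1.003  -0.1493]
shift cm [24.691   0.63   -1.3707] turn [-0.0003  0.0001 -0.4358]
```

Request:
play_rows --pt "5 0.1 -0.3 0 0 -0.09 1" --pt "10 0.3 -0.6 0 0 -0.18 1" --pt "15 0.4 -0.9 0 0 -0.27 1" --pt "20 0.5 -1.1 0 0 -0.36 1" --pt "24.7 0.6 -1.4 0 0 -0.44 1"

```text
clock: 1.1
position: [0.5837, -0.2006, 0.2602]
tool_rot: [-3.141, -0.0, 1.311]
force: [0.3, -0.3, -0.3]
grip_width: 0.0855
finger_force: 0.0
```

Request:
play_rows --pt "0 0 0 0 0 0 1" --pt "0 0 0 0 0 0 1" --pt "0 0 0 0 0 0 1" --pt "0 0 0 0 0 0 1" --pt "0 0 0 0 0 0 1"

```text
clock: 1.6
position: [0.5822, -0.2035, 0.2603]
tool_rot: [-3.142, 0.0, 1.305]
force: [0.2, -0.4, 0.1]
grip_width: 0.0855
finger_force: 0.0
```

```bash
python3 go.py .583 -.2005 .113 1.306 0
```

```text
t 1.6 pos [ 0.5822 -0.2035  0.2603] rot [-3.1416  0.0003  1.3051] F [ 0.1784 -0.3654  0.0516] w 0.08553805141416304 0.0 q [ 0.474   0.4976 -0.3435  1.5775  0.1819  1.0982 -0.1798]
shift cm [ 0.3164  0.0034 14.734 ] turn [-0.      0.0003 -0.0009]
```

Request:
play_rows --pt "0.3 0 3 0 0 0 1" --pt "0.3 0 6 0 0 0 1" --pt "0.3 0 9 0 0 0 1" --pt "0.3 0 11 0 0 0 1" --pt "0.3 0 13 0 0 0 1"

```text
clock: 2.1
position: [0.583, -0.2002, 0.1293]
tool_rot: [-3.141, 0.0, 1.306]
force: [0.3, -0.1, -0.4]
grip_width: 0.0853
finger_force: 0.0
```

Request:
play_rows --pt "0 0 0.8 0 0 0 1" --pt "0 0 1.7 0 0 0 1" --pt "0 0 1.7 0 0 0 1" --pt "0 0 1.7 0 0 0 0.5" --pt "0 0 1.7 0 0 0 0.2"

```text
clock: 2.6
position: [0.5838, -0.1998, 0.1141]
tool_rot: [3.14, 0.0, 1.307]
force: [-1.4, -0.4, -0.1]
grip_width: 0.0587
finger_force: 0.0
```

```bash
python3 go.py .583 -.2005 .113 1.306 0; python3 - <<'E'
from h import *
a=[]
for n,(u,v) in(("side",(266,243)),("top",(335,231))):
    p,d=viewer.grab_frame(n);a.append(cv2.resize(p[v-50:v+50,u-50:u+50],None,fx=4,fy=4,interpolation=2))
cv2.imwrite('pics/grasp.png',np.hstack(a)[:,:,::-1])
E
```

```text
t 2.6 pos [ 0.5838 -0.1998  0.1141] rot [3.1404 0.     1.3066] F [-1.4134 -0.3913 -0.0523] w 0.058729847251954063 0.0 q [ 0.4413  0.6617 -0.3072  1.7073  0.2593  0.8115 -0.2485]
shift cm [-0.0912 -0.062   0.1116] turn [0.0012 0.     0.0006]
```

View pics/grasp.png

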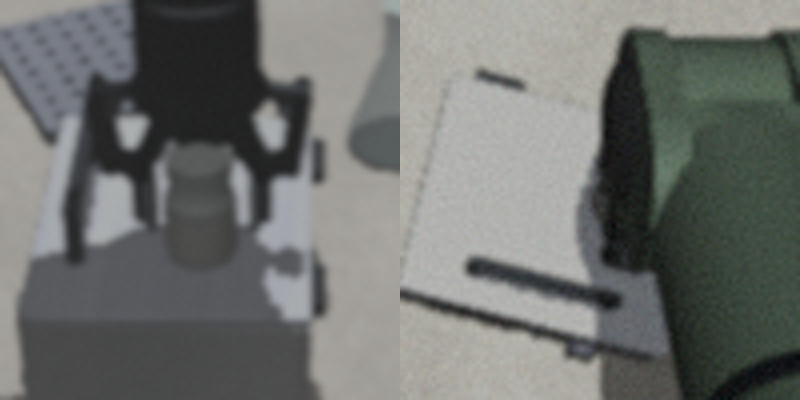

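The crop shows the pot at (200,200), centred between the two fingers and clear of the bar. I'll close the fingers and lift.

Request:
play_rows --pt "0 0 0 0 0 0 0" --pt "0 0 0 0 0 0 -0.2" --pt "0 0 0 0 0 0 -0.3" --pt "0 0 0 0 0 0 -0.3" --pt "0 0 0 0 0 0 -0.3" --squeeze 35

```text
clock: 3.2
position: [0.5836, -0.1998, 0.114]
tool_rot: [3.141, 0.0, 1.307]
force: [-2.4, 0.5, 7.1]
grip_width: 0.0446
finger_force: 34.9
```

Request:
play_rows --pt "0 0 0 0 0 0 -0.3" --pt "0 0 -0.5 0 0 0 -0.3" --pt "0 0 -1 0 0 0 -0.3" --pt "0 0 -2 0 0 0 -0.3" --pt "0 0 -3 0 0 0 -0.3"

```text
clock: 3.7
position: [0.5835, -0.1996, 0.1443]
tool_rot: [3.141, -0.0, 1.307]
force: [-0.2, -0.6, 0.6]
grip_width: 0.0449
finger_force: 36.0
```

```bash
python3 go.py .58 .1915 .215 1.306 0
```

```text
t 3.7 pos [ 0.5835 -0.1996  0.1443] rot [ 3.1414 -0.0001  1.3067] F [-0.1591 -0.6349  0.6261] w 0.044901814111245365 35.967349000275135 q [ 0.4493  0.6229 -0.3185  1.6883  0.2415  0.869  -0.234 ]
shift cm [ 37.6658 -10.5451  -7.074 ] turn [ 0.0002 -0.0001  0.0007]
```

Request:
play_rows --pt "0 0 -1.5 0 0 0 -0.3" --pt "0 0 -3 0 0 0 -0.3" --pt "0 0 -4.5 0 0 0 -0.3" --pt "0 0 -6 0 0 0 -0.3" --pt "0 0 -7 0 0 0 -0.3"

```text
clock: 4.2
position: [0.5838, -0.1997, 0.2151]
tool_rot: [3.14, 0.0, 1.307]
force: [-0.2, 0.6, -1.1]
grip_width: 0.0445
finger_force: 36.0
```

Request:
play_rows --pt "1 -0.3 0 0 0 0 -0.3" --pt "3 -0.8 0 0 0 0 -0.3" --pt "6 -1.7 0 0 0 0 -0.3" --pt "9 -2.5 0 0 0 0 -0.3" --pt "12 -3.4 0 0 0 0 -0.3"

```text
clock: 4.7
position: [0.5814, -0.0729, 0.2127]
tool_rot: [-3.141, -0.0, 1.307]
force: [-0.5, 0.1, -0.9]
grip_width: 0.045
finger_force: 36.0
```

Request:
play_rows --pt "3 -0.8 0 0 0 0 -0.3" --pt "6 -1.7 0 0 0 0 -0.3" --pt "9 -2.5 0 0 0 0 -0.3" --pt "12 -3.4 0 0 0 0 -0.3" --pt "15 -4.2 0 0 0 0 -0.3"

```text
clock: 5.2
position: [0.5797, 0.0829, 0.2127]
tool_rot: [-3.141, 0.0, 1.307]
force: [0.8, 0.2, -0.7]
grip_width: 0.0446
finger_force: 36.0
```

Request:
play_rows --pt "3 -0.8 0 0 0 0 -0.3" --pt "6 -1.7 0 0 0 0 -0.3" --pt "8.5 -2.4 0 0 0 0 -0.3" --pt "10.2 -2.8 0 0 0 0 -0.3" --pt "10.7 -3 0 0 0 0 -0.3"

```text
clock: 5.7
position: [0.5788, 0.1941, 0.2128]
tool_rot: [-3.141, -0.0, 1.309]
force: [0.4, -0.0, -1.1]
grip_width: 0.0447
finger_force: 36.0
```

```bash
python3 go.py .58 .1915 .0305 1.306 0; python3 - <<'E'
from h import *
p,d=viewer.grab_frame("side");cv2.imwrite('pics/carry.png',cv2.resize(p[100:300,150:350],None,fx=3,fy=3,interpolation=2)[:,:,::-1])
E
```

```text
t 5.7 pos [0.5788 0.1941 0.2128] rot [-3.1407 -0.0003  1.3091] F [ 0.4187 -0.0485 -1.0801] w 0.044655253116464705 36.00725688971579 q [-0.1488  0.5419 -0.3968  1.644   0.2375  1.0041 -0.8845]
shift cm [-0.2291  0.1971 18.231 ] turn [-0.0009 -0.0003  0.0031]
```

View pics/carry.png

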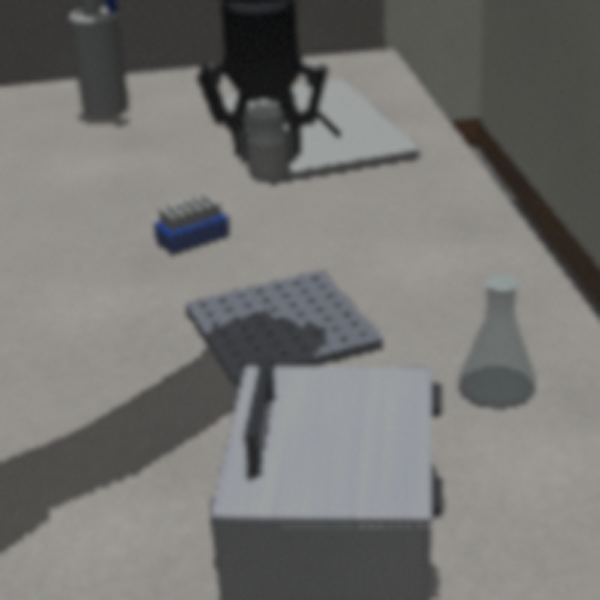

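The pot hangs upright between the fingers, its foot at crop (268,178), i.e. pixel (239,159). The lid is clear. I'll measure the foot height and lower it at the same time.

```bash
python3 - <<'E'
from h import *
p,d=viewer.grab_frame("side");Y=cloud("side",d)
m=np.zeros(d.shape,bool);m[130:162,228:252]=1
m&=(abs(Y[...,0]-.579)<.03)&(abs(Y[...,1]-.194)<.035)
P=Y[m];print(len(P),np.percentile(P[:,2],[0,2,5,50,95,100]).round(4))
low=P[(P[:,2]<.24)];print(low[:,:2].min(0),low[:,:2].max(0))
for v in(158,159,160,161):
    s,R,t=rays("side",[(239.3,v)]);dd=s[0]@R;o=-R.T@t;print(v,(o+dd*((.172-o[1])/dd[1])).round(4))
E
```

```text
530 [0.199  0.2029 0.207  0.2509 0.2948 0.3004]
[0.54910185 0.16140646] [0.60895784 0.19582322]
158 [0.5779 0.172  0.2079]
159 [0.5777 0.172  0.2044]
160 [0.5774 0.172  0.201 ]
161 [0.5772 0.172  0.1975]
```

Request:
play_rows --pt "-0.1 0.1 2 0 0 0 -0.3" --pt "-0.2 0.2 5 0 0 0 -0.3" --pt "-0.2 0.2 8 0 0 0 -0.3" --pt "-0.2 0.2 11 0 0 0 -0.3" --pt "-0.2 0.2 13.5 0 0 0 -0.3"

```text
clock: 6.3
position: [0.5808, 0.1873, 0.0767]
tool_rot: [-3.141, 0.001, 1.305]
force: [0.2, 0.8, -1.4]
grip_width: 0.0448
finger_force: 36.0
```

Request:
play_rows --pt "0 0 1.2 0 0 0 -0.3" --pt "0 0 2.2 0 0 0 -0.3" --pt "0 0 3 0 0 0 -0.3" --pt "0 0 3.5 0 0 0 -0.3" --pt "0 0 3.7 0 0 0 -0.3"

```text
clock: 6.8
position: [0.5811, 0.1895, 0.0414]
tool_rot: [3.141, -0.0, 1.307]
force: [-0.1, 0.2, -1.2]
grip_width: 0.0446
finger_force: 36.0
```

```bash
python3 go.py .58 .1915 .0305 1.306 0
```

```text
t 6.8 pos [0.5811 0.1895 0.0414] rot [ 3.1413 -0.0002  1.3067] F [-0.1032  0.1534 -1.1719] w 0.044621587756046 35.991892917081714 q [-0.1948  0.7628 -0.321   1.7508  0.3521  0.6846 -0.972 ]
shift cm [ 0.1673 -0.1588  1.0887] turn [ 0.0003 -0.0002  0.0007]
```

Request:
play_rows --pt "0 0 0.3 0 0 0 -0.3" --pt "0 0 0.5 0 0 0 -0.3" --pt "0 0 0.7 0 0 0 -0.3" --pt "0 0 0.8 0 0 0 -0.3" --pt "0 0 0.9 0 0 0 -0.3"

```text
clock: 7.3
position: [0.5809, 0.1895, 0.0323]
tool_rot: [3.142, -0.0, 1.307]
force: [-0.0, -0.4, -1.5]
grip_width: 0.0454
finger_force: 36.0
```

Request:
play_rows --pt "0 0 0.05 0 0 0 -0.3" --pt "0 0 0.1 0 0 0 -0.3" --pt "0 0 0.15 0 0 0 -0.3" --pt "0 0 0.15 0 0 0 -0.3" --pt "0 0 0.15 0 0 0 -0.3"

```text
clock: 7.8
position: [0.5809, 0.1895, 0.0308]
tool_rot: [3.142, -0.0, 1.307]
force: [-0.2, -0.2, -0.4]
grip_width: 0.045
finger_force: 36.0
```

Request:
play_rows --pt "0 0 0.05 0 0 0 -0.3" --pt "0 0 0.1 0 0 0 -0.3" --pt "0 0 0.1 0 0 0 -0.3" --pt "0 0 0.1 0 0 0 -0.3" --pt "0 0 0.1 0 0 0 -0.3"

```text
clock: 8.3
position: [0.581, 0.1895, 0.0305]
tool_rot: [3.141, -0.0, 1.307]
force: [-4.8, -1.1, 13.5]
grip_width: 0.0447
finger_force: 37.3
```

In contact. I'll open the fingers and rise.

Request:
play_rows --pt "0 0 -0.05 0 0 0 0.1" --pt "0 0 -0.05 0 0 0 0.3" --pt "0 0 -0.05 0 0 0 0.6" --pt "0 0 -0.05 0 0 0 1" --pt "0 0 -0.05 0 0 0 1"

```text
clock: 8.8
position: [0.5809, 0.1895, 0.0302]
tool_rot: [-3.142, -0.0, 1.307]
force: [-0.1, -0.7, -0.1]
grip_width: 0.0856
finger_force: 0.0
```

Request:
play_rows --pt "0 0 0 0 0 0 1" --pt "0 0 0 0 0 0 1" --pt "0 0 -1 0 0 0 1" --pt "0 0 -2.5 0 0 0 1" --pt "0 0 -4.5 0 0 0 1"

```text
clock: 9.3
position: [0.5807, 0.1895, 0.0765]
tool_rot: [-3.141, 0.0, 1.307]
force: [0.1, 0.6, -0.4]
grip_width: 0.0855
finger_force: 0.0
```

Request:
play_rows --pt "0 0 -3 0 0 0 1" --pt "0 0 -7 0 0 0 1" --pt "0 0 -11 0 0 0 1" --pt "0 0 -15 0 0 0 1" --pt "0 0 -18 0 0 0 1"

```text
clock: 9.8
position: [0.581, 0.1897, 0.2595]
tool_rot: [3.139, -0.002, 1.307]
force: [1.0, -0.2, -0.4]
grip_width: 0.0852
finger_force: 0.0
```

```bash
python3 go.py .45 -.118 .26 1.306 0.45
```

```text
t 9.8 pos [0.581  0.1897 0.2595] rot [ 3.1391 -0.0019  1.307 ] F [ 0.9949 -0.1952 -0.385 ] w 0.08515966499430588 0.0 q [-0.1319  0.4953 -0.4093  1.5938  0.2149  1.0941 -0.8596]
shift cm [-33.1221  -4.6242  -0.1214] turn [-0.4475 -0.0022  0.0005]
```

```bash
python3 go.py .482 -.127 .225 1.306 0.4; python3 - <<'E'
from h import *
p,d=viewer.grab_frame("side");cv2.imwrite('pics/placed.png',cv2.resize(p[150:300,180:380],None,fx=3,fy=3,interpolation=2)[:,:,::-1])
E
```

```text
t 9.8 pos [0.581  0.1897 0.2595] rot [ 3.1391 -0.0019  1.307 ] F [ 0.9949 -0.1952 -0.385 ] w 0.08515966499430588 0.0 q [-0.1319  0.4953 -0.4093  1.5938  0.2149  1.0941 -0.8596]
shift cm [-33.163   -1.3089   3.3867] turn [-0.3975 -0.0022  0.0006]
```

View pics/placed.png

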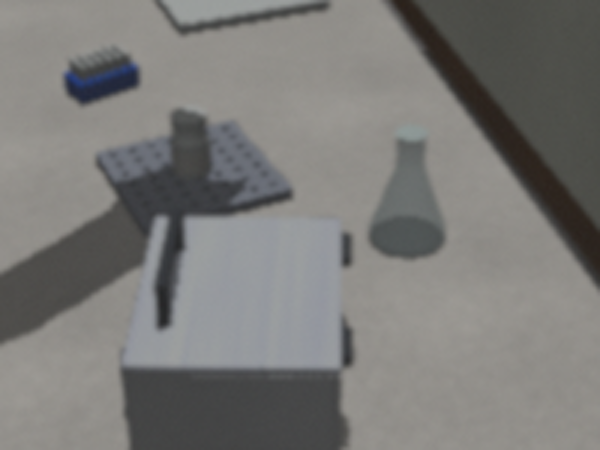

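The pot stands upright at crop (190,145), in the middle of the plate. The flask and rack are undisturbed and the handle is free. I'll move to the handle approach pose.

Request:
play_rows --pt "-2 -0.1 0 0 0 0 0" --pt "-6 -0.2 0 -0.05 0 0 0" --pt "-10 -0.4 0 -0.1 0 0 0" --pt "-14 -0.5 0 -0.15 0 0 0" --pt "-18 -0.7 0 -0.2 0 0 0"

```text
clock: 10.35
position: [0.5264, 0.0161, 0.2564]
tool_rot: [2.938, 0.0, 1.307]
force: [2.4, -1.4, 0.2]
grip_width: 0.0425
finger_force: 0.0
```

```bash
python3 go.py .482 -.127 .225 1.306 0.4
```

```text
t 10.35 pos [0.5264 0.0161 0.2564] rot [2.9383 0.     1.3068] F [ 2.4354 -1.3538  0.1579] w 0.042545632384121276 0.0 q [ 0.1038  0.259  -0.3638  1.9718  0.2745  0.766  -0.6878]
shift cm [-14.9755  -1.1786   2.9639] turn [-0.1967 -0.0003  0.0008]
```

Request:
play_rows --pt "-4 -0.3 0.8 -0.05 0 0 0" --pt "-8 -0.6 1.6 -0.1 0 0 0" --pt "-11.5 -0.9 2.3 -0.15 0 0 0" --pt "-14 -1.1 2.8 -0.18 0 0 0" --pt "-15 -1.2 3 -0.2 0 0 0"

```text
clock: 10.85
position: [0.481, -0.128, 0.224]
tool_rot: [2.74, 0.001, 1.304]
force: [0.9, 0.8, 0.0]
grip_width: 0.0423
finger_force: 0.0
```

Request:
play_rows --pt "0 0 0 0 0 0 0" --pt "0 0 0 0 0 0 0" --pt "0 0 0 0 0 0 0" --pt "0 0 0 0 0 0 0" --pt "0 0 0 0 0 0 0"

```text
clock: 11.35
position: [0.4827, -0.1252, 0.2236]
tool_rot: [2.742, -0.0, 1.308]
force: [0.1, -1.3, -0.1]
grip_width: 0.0427
finger_force: 0.0
```

```bash
python3 go.py .52 -.1375 .126 1.306 0.4
```

```text
t 11.35 pos [ 0.4827 -0.1252  0.2236] rot [ 2.7416 -0.0001  1.3076] F [ 0.0649 -1.2593 -0.0778] w 0.042666230321545706 0.0 q [ 0.3299  0.1788 -0.268   2.2432  0.3545  0.3514 -0.4983]
shift cm [-0.2176 -0.1915 10.5153] turn [-0.     -0.0008  0.0014]
```

```bash
python3 go.py .502 -.1326 .224 1.306 0.15
```

```text
t 11.35 pos [ 0.4827 -0.1252  0.2236] rot [ 2.7416 -0.0001  1.3076] F [ 0.0649 -1.2593 -0.0778] w 0.042666230321545706 0.0 q [ 0.3299  0.1788 -0.268   2.2432  0.3545  0.3514 -0.4983]
shift cm [-0.2118  1.9061  0.7624] turn [ 0.25   -0.0006  0.0015]
```

Request:
play_rows --pt "-0.1 0.6 0.2 0.08 0 0 0" --pt "-0.1 1.3 0.5 0.16 0 0 0" --pt "-0.2 1.9 0.8 0.25 0 0 0" --pt "-0.2 1.9 0.8 0.25 0 0 0" --pt "-0.2 1.9 0.8 0.25 0 0 0"

```text
clock: 11.85
position: [0.5018, -0.1329, 0.223]
tool_rot: [2.991, -0.0, 1.307]
force: [0.5, -0.3, 0.0]
grip_width: 0.0426
finger_force: 0.0
```

```bash
python3 go.py .5165 -.1365 .125 1.306 0.15
```

```text
t 11.85 pos [ 0.5018 -0.1329  0.223 ] rot [ 2.9915 -0.0002  1.3068] F [ 0.534  -0.2566  0.0055] w 0.042563543454520035 0.0 q [ 0.404   0.3068 -0.3327  1.9946  0.1897  0.7161 -0.3055]
shift cm [0.0318 0.0282 9.92  ] turn [ 0.0001 -0.0003  0.0008]
```

Request:
play_rows --pt "0 0 1.5 0 0 0 0" --pt "0 0 3 0 0 0 0" --pt "0 0 4.5 0 0 0 0" --pt "0 0 5.5 0 0 0 0" --pt "0 0 6.5 0 0 0 0"

```text
clock: 12.35
position: [0.5109, -0.1354, 0.1589]
tool_rot: [2.991, 0.0, 1.307]
force: [0.8, 0.1, 0.9]
grip_width: 0.0429
finger_force: 0.0
```

Request:
play_rows --pt "0 0 1 0 0 0 0" --pt "0 0 2 0 0 0 0" --pt "0 0 2.8 0 0 0 0" --pt "0 0 3.4 0 0 0 0" --pt "0 0 3.4 0 0 0 0"

```text
clock: 12.85
position: [0.5159, -0.1368, 0.1249]
tool_rot: [2.993, 0.0, 1.307]
force: [0.2, 0.1, 0.1]
grip_width: 0.0428
finger_force: 0.0
```

```bash
python3 go.py .5165 -.1365 .125 1.306 0.15; python3 - <<'E'
from h import *
p,d=viewer.grab_frame("side");cv2.imwrite('pics/handle.png',cv2.resize(p[200:300,180:320],None,fx=5,fy=5,interpolation=2)[:,:,::-1])
E
```

```text
t 12.85 pos [ 0.5159 -0.1368  0.1249] rot [2.9926 0.     1.3069] F [0.2232 0.0646 0.1397] w 0.04283186392660226 0.0 q [ 0.3409  0.4765 -0.2644  2.0491  0.3002  0.5007 -0.4048]
shift cm [ 0.0421  0.0553 -0.0061] turn [-0.001  -0.0002  0.0009]
```

View pics/handle.png

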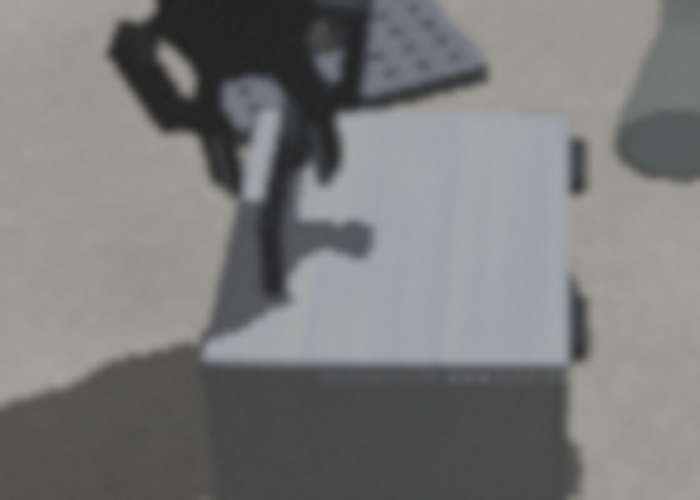

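The bar at crop (275,200) lies between the two fingers, at (228,165) and (328,160). I'll close.

Request:
play_rows --pt "0 0 0 0 0 0 -0.4" --pt "0 0 0 0 0 0 -0.6" --pt "0 0 0 0 0 0 -0.8" --pt "0 0 0 0 0 0 -1" --pt "0 0 0 0 0 0 -1" --squeeze 40

```text
clock: 13.4
position: [0.5178, -0.1373, 0.1266]
tool_rot: [2.988, -0.001, 1.307]
force: [9.1, -2.9, -2.2]
grip_width: 0.0101
finger_force: 39.3
```

```bash
cat > arc.py <<'E'
# shifts (tool frame now) for lid angle steps, tool turning f*angle
import sys,numpy as np
from scipy.spatial.transform import Rotation as Ro
from workcell import observe
np.set_printoptions(precision=2,suppress=True)
s=observe();a0=float(sys.argv[1]);angs=list(map(float,sys.argv[3:]));f=float(sys.argv[2])
bx=np.array([.9652,-.2615,0]);by=np.array([.2615,.9652,0]);ez=np.array([0,0,1])
R0=Ro.from_euler('xyz',s['tool_rot']);p=np.array(s['position'])
c=np.array([.572,-.1525,0])+.09*bx+.0905*ez
g=p-.014*R0.as_matrix()[:,2] if len(sys.argv)<0 else p-.014*R0.as_matrix()[:,2]
r=g-c;print('t',s['clock'],'p',p.round(4),'rot',np.round(s['tool_rot'],3),'F',np.array(s['force']),'q',np.array(s['qpos']),'w',round(s['grip_width'],4))
print('grasp rel hinge (bx,by,z) mm',1000*np.array([r@bx,r@by,r@ez]),'lid deg',np.degrees(np.arctan2(r[2],-(r@bx))-np.arctan2(48,150)))
for a in angs:
    d=np.radians(a-a0);G=c+Ro.from_rotvec(by*d).apply(r);R1=Ro.from_rotvec(by*d*f)*R0
    P=G+.014*R1.as_matrix()[:,2];print(a,'shift',R0.inv().apply(P-p)*100,'turn',(R0.inv()*R1).as_rotvec())
E
python3 arc.py 0 0.6 5 10 15 20 25
```

```text
t 13.4 p [ 0.52 -0.14  0.13] rot [ 2.99 -0.    1.31] F [ 9.13 -2.91 -2.25] q [ 0.34  0.47 -0.26  2.05  0.3   0.5  -0.4 ] w 0.0101
grasp rel hinge (bx,by,z) mm [-148.38    0.48   49.9 ] lid deg 0.841184328511222
5.0 shift [ 0.    0.61 -1.19] turn [0.05 0.   0.  ]
10.0 shift [ 0.    1.32 -2.31] turn [0.1 0.  0. ]
15.0 shift [ 0.    2.12 -3.37] turn [0.16 0.   0.  ]
20.0 shift [ 0.    3.01 -4.35] turn [0.21 0.   0.  ]
25.0 shift [ 0.    3.98 -5.25] turn [0.26 0.   0.  ]
```

Request:
play_rows --pt "0 0.3 -0.7 0.03 0 0 -1" --pt "0 0.7 -1.4 0.06 0 0 -1" --pt "0 1.2 -2.1 0.1 0 0 -1" --pt "0 1.65 -2.75 0.13 0 0 -1" --pt "0 2.1 -3.4 0.16 0 0 -1"

```text
clock: 13.9
position: [0.532, -0.1411, 0.1628]
tool_rot: [-3.132, -0.001, 1.307]
force: [12.2, -3.4, -14.6]
grip_width: 0.0103
finger_force: 39.4
```

```bash
python3 arc.py 15 0.6 19 23 27 31 35
```

```text
t 13.9 p [ 0.53 -0.14  0.16] rot [-3.13 -0.    1.31] F [ 12.24  -3.42 -14.56] q [ 0.39  0.51 -0.32  1.84  0.21  0.83 -0.3 ] w 0.0103
grasp rel hinge (bx,by,z) mm [-131.42    0.55   86.29] lid deg 15.545867068594688
19.0 shift [ 0.    0.57 -0.9 ] turn [0.04 0.   0.  ]
23.0 shift [ 0.    1.19 -1.76] turn [0.08 0.   0.  ]
27.0 shift [ 0.    1.88 -2.57] turn [0.13 0.   0.  ]
31.0 shift [ 0.    2.62 -3.34] turn [0.17 0.   0.  ]
35.0 shift [ 0.    3.41 -4.04] turn [0.21 0.   0.  ]
```

Request:
play_rows --pt "0 0.7 -0.8 0.04 0 0 -1" --pt "0 1.4 -1.6 0.08 0 0 -1" --pt "0 2.1 -2.4 0.13 0 0 -1" --pt "0 2.9 -3.15 0.17 0 0 -1" --pt "0 3.7 -3.85 0.21 0 0 -1"

```text
clock: 14.4
position: [0.5634, -0.1496, 0.2021]
tool_rot: [-2.91, 0.001, 1.307]
force: [-31.7, 8.1, 32.9]
grip_width: 0.0104
finger_force: 43.4
```

```bash
python3 arc.py 35 0.6 38 41 44 47 50
```

```text
t 14.4 p [ 0.56 -0.15  0.2 ] rot [-2.91  0.    1.31] F [-31.69   8.12  32.92] q [ 0.37  0.63 -0.32  1.53  0.15  1.24 -0.24] w 0.0104
grasp rel hinge (bx,by,z) mm [-95.85   0.6  125.26] lid deg 34.83282999417838
38.0 shift [-0.    0.5  -0.63] turn [ 0.03  0.   -0.  ]
41.0 shift [-0.    1.02 -1.22] turn [ 0.06  0.   -0.  ]
44.0 shift [-0.    1.58 -1.79] turn [ 0.09  0.   -0.  ]
47.0 shift [-0.    2.17 -2.33] turn [ 0.13  0.   -0.  ]
50.0 shift [-0.    2.78 -2.83] turn [ 0.16  0.   -0.  ]
```

Request:
play_rows --pt "0 -0.15 -0.15 0 0 0 -1" --pt "0 0.15 -0.5 0.015 0 0 -1" --pt "0 0.4 -0.85 0.03 0 0 -1" --pt "0 0.65 -1.15 0.045 0 0 -1" --pt "0 0.85 -1.35 0.06 0 0 -1"

```text
clock: 14.9
position: [0.5765, -0.153, 0.2129]
tool_rot: [-2.857, -0.0, 1.307]
force: [-16.3, 4.5, 16.4]
grip_width: 0.0101
finger_force: 41.7
```

```bash
python3 arc.py 41 0.6 43 45 47 49 50
```

```text
t 14.9 p [ 0.58 -0.15  0.21] rot [-2.86 -0.    1.31] F [-16.31   4.52  16.41] q [ 0.36  0.67 -0.31  1.43  0.14  1.35 -0.23] w 0.0101
grasp rel hinge (bx,by,z) mm [-81.55   0.66 135.87] lid deg 41.28179245479394
43.0 shift [-0.    0.35 -0.4 ] turn [ 0.02  0.   -0.  ]
45.0 shift [-0.    0.72 -0.79] turn [ 0.04  0.   -0.  ]
47.0 shift [-0.    1.1  -1.16] turn [ 0.06  0.   -0.  ]
49.0 shift [-0.    1.49 -1.52] turn [ 0.08  0.   -0.  ]
50.0 shift [-0.    1.69 -1.7 ] turn [ 0.09  0.   -0.  ]
```

Request:
play_rows --pt "0 0.2 -0.4 0.02 0 0 -1" --pt "0 0.6 -0.85 0.04 0 0 -1" --pt "0 1.0 -1.25 0.06 0 0 -1" --pt "0 1.4 -1.6 0.08 0 0 -1" --pt "0 1.6 -1.75 0.09 0 0 -1"

```text
clock: 15.4
position: [0.5969, -0.1586, 0.2253]
tool_rot: [-2.768, -0.0, 1.307]
force: [-10.3, 2.5, 15.3]
grip_width: 0.0103
finger_force: 41.1
```

Request:
play_rows --pt "0 0 0 0 0 0 -1" --pt "0 0 0 0 0 0 -1" --pt "0 0 0 0 0 0 -1" --pt "0 0 0 0 0 0 -1" --pt "0 0 0 0 0 0 -1"

```text
clock: 15.9
position: [0.5968, -0.1585, 0.2252]
tool_rot: [-2.77, -0.0, 1.307]
force: [-8.2, 2.6, 11.7]
grip_width: 0.0102
finger_force: 41.0
```

```bash
python3 arc.py 50 0.6 49 51; python3 - <<'E'
from h import *
p,d=viewer.grab_frame("side");q,e=viewer.grab_frame("top")
cv2.imwrite('pics/lid.png',np.hstack([cv2.resize(a,None,fx=4,fy=4,interpolation=2) for a in(p[170:310,200:300],q[160:300,270:370])])[:,:,::-1])
# lid plane fits from depth, points in front of hinge
bx=np.array([.9652,-.2615]);by=np.array([.2615,.9652]);c=np.array([.572,-.1525])+.09*bx
for n,dd in(("side",d),("top",e)):
    X=cloud(n,dd);X=X[dd>0];a=(X[:,:2]-c)@bx;b=(X[:,:2]-c)@by;z=X[:,2]-.0905
    ang=np.degrees(np.arctan2(z,-a));r=np.hypot(a,z);m=(abs(b)<.1)&(r>.06)&(r<.172)&(ang>25)&(ang<65)
    h,ed=np.histogram(ang[m],np.arange(25,66,2));print(n,m.sum(),dict(zip(ed[:-1],h)))
E
```

```text
t 15.9 p [ 0.6  -0.16  0.23] rot [-2.77 -0.    1.31] F [-8.18  2.63 11.69] q [ 0.34  0.75 -0.3   1.27  0.14  1.52 -0.21] w 0.0102
grasp rel hinge (bx,by,z) mm [-59.43   0.69 147.78] lid deg 50.349035525423666
49.0 shift [ 0.   -0.19  0.19] turn [-0.01 -0.    0.  ]
51.0 shift [-0.    0.19 -0.19] turn [ 0.01  0.   -0.  ]
side 1325 {np.int64(25): np.int64(0), np.int64(27): np.int64(0), np.int64(29): np.int64(0), np.int64(31): np.int64(0), np.int64(33): np.int64(0), np.int64(35): np.int64(0), np.int64(37): np.int64(0), np.int64(39): np.int64(0), np.int64(41): np.int64(0), np.int64(43): np.int64(0), np.int64(45): np.int64(0), np.int64(47): np.int64(0), np.int64(49): np.int64(0), np.int64(51): np.int64(177), np.int64(53): np.int64(483), np.int64(55): np.int64(315), np.int64(57): np.int64(219), np.int64(59): np.int64(93), np.int64(61): np.int64(17), np.int64(63): np.int64(21)}
top 839 {np.int64(25): np.int64(0), np.int64(27): np.int64(0), np.int64(29): np.int64(0), np.int64(31): np.int64(0), np.int64(33): np.int64(0), np.int64(35): np.int64(0), np.int64(37): np.int64(0), np.int64(39): np.int64(0), np.int64(41): np.int64(0), np.int64(43): np.int64(0), np.int64(45): np.int64(0), np.int64(47): np.int64(0), np.int64(49): np.int64(0), np.int64(51): np.int64(304), np.int64(53): np.int64(333), np.int64(55): np.int64(96), np.int64(57): np.int64(52), np.int64(59): np.int64(28), np.int64(61): np.int64(12), np.int64(63): np.int64(14)}
```

View pics/lid.png

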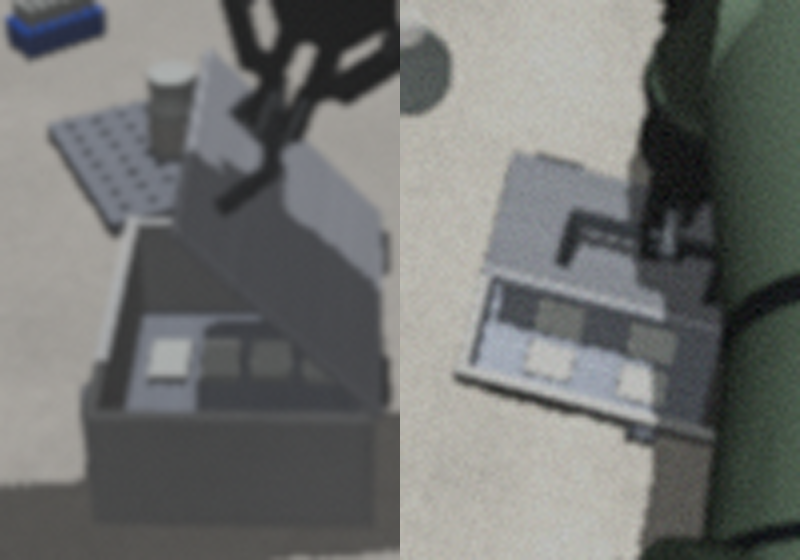

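The lid stands open at about 50°: kinematics give 50.3°, and the upper-face depth of 51–54° less the plate thickness agrees. The fingers hold the bar at (265,150) and the pot is upright on the plate at (170,110). I'll hold it still.

Request:
play_rows --pt "0 0 0 0 0 0 -1" --pt "0 0 0 0 0 0 -1" --pt "0 0 0 0 0 0 -1" --pt "0 0 0 0 0 0 -1" --pt "0 0 0 0 0 0 -1"

```text
clock: 16.5
position: [0.5968, -0.1585, 0.2253]
tool_rot: [-2.77, -0.0, 1.307]
force: [-8.0, 3.0, 12.2]
grip_width: 0.0105
finger_force: 41.0
```

Request:
play_rows --pt "0 0 0 0 0 0 -1" --pt "0 0 0 0 0 0 -1" --pt "0 0 0 0 0 0 -1" --pt "0 0 0 0 0 0 -1" --pt "0 0 0 0 0 0 -1"

```text
clock: 17.0
position: [0.5968, -0.1585, 0.2253]
tool_rot: [-2.77, -0.0, 1.307]
force: [-8.5, 3.2, 12.0]
grip_width: 0.0102
finger_force: 41.0
```

Request:
play_rows --pt "0 0 0 0 0 0 -1" --pt "0 0 0 0 0 0 -1" --pt "0 0 0 0 0 0 -1" --pt "0 0 0 0 0 0 -1" --pt "0 0 0 0 0 0 -1"

```text
clock: 17.5
position: [0.5968, -0.1585, 0.2253]
tool_rot: [-2.77, -0.0, 1.307]
force: [-8.4, 3.1, 11.8]
grip_width: 0.0101
finger_force: 41.0
```

Request:
play_rows --pt "0 0 0 0 0 0 -1" --pt "0 0 0 0 0 0 -1" --pt "0 0 0 0 0 0 -1" --pt "0 0 0 0 0 0 -1" --pt "0 0 0 0 0 0 -1"

```text
clock: 18.0
position: [0.5968, -0.1585, 0.2253]
tool_rot: [-2.77, -0.0, 1.307]
force: [-8.5, 3.0, 12.5]
grip_width: 0.0107
finger_force: 41.0
```

Request:
play_rows --pt "0 0 0 0 0 0 -1" --pt "0 0 0 0 0 0 -1" --pt "0 0 0 0 0 0 -1" --pt "0 0 0 0 0 0 -1" --pt "0 0 0 0 0 0 -1"

```text
clock: 18.5
position: [0.5968, -0.1585, 0.2253]
tool_rot: [-2.77, -0.0, 1.307]
force: [-8.3, 3.2, 12.1]
grip_width: 0.0106
finger_force: 41.0
```

Request:
play_rows --pt "0 0 0 0 0 0 -1" --pt "0 0 0 0 0 0 -1" --pt "0 0 0 0 0 0 -1" --pt "0 0 0 0 0 0 -1" --pt "0 0 0 0 0 0 -1"

```text
clock: 19.0
position: [0.5968, -0.1585, 0.2253]
tool_rot: [-2.77, -0.0, 1.307]
force: [-9.5, 3.4, 11.7]
grip_width: 0.0103
finger_force: 41.0
```

Request:
play_rows --pt "0 0 0 0 0 0 -1" --pt "0 0 0 0 0 0 -1" --pt "0 0 0 0 0 0 -1" --pt "0 0 0 0 0 0 -1" --pt "0 0 0 0 0 0 -1"

```text
clock: 19.5
position: [0.5968, -0.1585, 0.2253]
tool_rot: [-2.77, -0.0, 1.307]
force: [-8.0, 4.0, 12.3]
grip_width: 0.0103
finger_force: 41.0
```

Request:
play_rows --pt "0 0 0 0 0 0 -1" --pt "0 0 0 0 0 0 -1" --pt "0 0 0 0 0 0 -1" --pt "0 0 0 0 0 0 -1" --pt "0 0 0 0 0 0 -1"

```text
clock: 20.0
position: [0.5968, -0.1585, 0.2253]
tool_rot: [-2.77, -0.0, 1.307]
force: [-7.9, 3.8, 12.0]
grip_width: 0.0099
finger_force: 41.0
```

```bash
python3 arc.py 50 0.6 && python3 -c "
from workcell import bot
print(bot.job_done())"
```

```text
t 20.0 p [ 0.6  -0.16  0.23] rot [-2.77 -0.    1.31] F [-7.86  3.85 12.03] q [ 0.34  0.75 -0.3   1.27  0.14  1.52 -0.21] w 0.0099
grasp rel hinge (bx,by,z) mm [-59.43   0.64 147.82] lid deg 50.35373101136551
the job is handed in; nothing more can be done
None
```

The pot was set down upright on the drain plate, then the lid was lifted to about 50° and held still for over 4 s; the job was handed in at 20 s with the gripper still holding the handle.

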